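# Fetch the stamp out of the deep caddy with sprung tongs

## Task

The wooden hand stamp has slipped to the bottom of the deep narrow caddy. Take the sprung tongs out of their stand, squeeze them round the head of the stamp to lift it out, stand it upright in the middle of the round ink pad and let it go, then put the tongs back upright, fully down in their stand. Never touch the stamp with the gripper itself, and leave the amber bottle, the balm tin and the tape roll where they are.

Things in the scene. Friction and masses are not known exactly. Their poses are not given: they have to be found in the camera images.
- tongs_grip (a point): Sprung tongs: two upright flat steel arms facing each other along y, a small dark wood head between their tops, 145 mm tall; at the start in their stand, head up. Point: midway between the dark wood thumb plates (20 mm wide in x, from 90 to 136 mm above the tips), 115 mm above the tips, 30 mm below the top. z points to the head. Over the plates in y: 58 mm free, 36 mm fully squeezed.
- tongs_tip (a point): Point midway between the tongs' tips, at their very bottom; axes as tongs_grip. The lowest 22 mm of the arms face each other with rubber jaw pads: gap in y 40.6 mm when free, less by as much as the plates are squeezed together (closed on the 24 mm stamp head when the plates measure about 41 mm). The arms are 14 mm wide in x and below the plates 55 mm over their outsides when free.
- caddy_mouth (a point): Caddy: fixed, deep open wooden box with a brass band, 56 x 80 mm outside (foot 66 x 90 mm), 130 mm high. Its pocket is 40 mm wide in the caddy's x and 64 mm in its y; the pocket floor is 122 mm below the rim. Point: centre of the mouth at rim height; z up. The tongs go in with their y along the caddy's y.
- stamp_center (a point): Turned wooden hand stamp, 70 mm tall, upright at the bottom of the caddy within about 5 mm of the middle, its top 52 mm below the rim. Point: on its axis, half-way up (35 mm above its foot); z up to the head. Round foot 33 mm across from 0 to 27 mm up; above that reckon 24 mm across up to the top (it looks slimmer at the waist but grips as 24 mm).
- pad_top (a point): The ink pad: a flat round open tin, 62 mm across and 13 mm high, loose on the counter, about 150 g. This point is the centre of its top face, on which the stamp stands; z up.
- amber_bottle_mid (a point): Bystander: dropper bottle of amber glass, 33 mm across and 102 mm tall; its centre, half-way up.
- balm_tin_mid (a point): Bystander: round balm tin, 58 mm across and 50 mm tall; its centre, half-way up.
- tape_roll_mid (a point): Bystander: roll of tape lying flat, 96 mm across and 48 mm tall; its centre, half-way up.
- stand_mouth (a point): Stand of the tongs: fixed dark wood block, open at the top, 40 x 82 mm outside on a foot of 80 x 110 mm, 70 mm high. Its pocket is 24 mm wide in the stand's x and 66 mm in its y; the pocket floor is 62 mm below the rim. Point: centre of the mouth at rim height; z up. The tongs fit with their y along the stand's y.
- tongs: The same loose tongs, 150 g; origin at tongs_tip, z up to the head. Squeezed across the plates, both arms slide straight in along y, staying parallel. Springs press outward on each side: nothing when free, 7 N at 49 mm over the plates, 12 N at 41 mm, 16 N fully squeezed, so the tongs can be carried half squeezed; what a firmer squeeze adds goes onto the gripped thing.
- stamp: The same loose stamp, about 40 to 65 g; origin at the centre of the underside of its foot, z up to the head.
There are look-alikes about, which are no part of the job. Leave any red look-alike of the part that bears caddy_mouth alone. What is shaped like the tongs but pink is not meant.

How it is judged:
By the outcome, as a careful person would: the job done as asked, in the order asked, and still so for the second after the job is handed in, with the robot touching nothing.
It also fails if it takes over 58 s, if anything falls off the work surface, if the arm or the gripper's body presses on something with over 40 N, if the wrist force passes 120 N, or if a joint passes its speed limit or range.

## Robot

A 7-joint arm with a two-finger parallel gripper is mounted at the origin on a cart in front of the work surface, level with it; the furniture and walls round the work are solid. World frame = base frame: x ahead of the robot, y to its left, z up, the work surface at z = 0. Lengths are in m, angles in rad, forces in N, time in s.
With the tool pointing down it reaches from about 0.425 to 0.925 m from the base axis. Payload 6.8 kg.
Tool frame: the origin (TCP) lies midway between the tips of the shut fingers; the grasp point (between the pads) lies 19 mm behind it; z points along the fingers, y is the direction in which the jaws open and shut (so a half turn about z gives the same grasp; the last joint's range is limited). The gripper opens to 85 mm and grips with 20 to 120 N. Pads are 22 mm wide; open, the fingers measure 114 mm over their backs; the gripper's body (76 mm by 85 mm) begins 54 mm behind the grasp point. The pads swing forward as they close: fully open they stand 13 mm farther back than shut.
Start: joints at [-1.42, 0.477, 0.022, 1.555, -0.011, 1.109, -0.083], TCP at [0.173, 0.653, 0.231] pointing down, gripper open.
Joint ranges: [-2.96, 2.96], [-0.34, 2.1], [-1.41, 1.46], [0.24, 2.44], [-1.37, 4.51], [0.17, 1.92], [-2.96, 2.96]. Speed limits (rad/s): [2.39, 2.39, 3.14, 3.14, 3.14, 3.14, 3.14].

## Interface

Orientations are given as a unit quaternion [w, x, y, z].
In Python, from station import readout, eyes, ticket gives the robot as it stands. The module is installed in compiled form; this text tells all that it offers.
- The arm moves only by the shell command python3 -m crank 'ROWS' [FORCE]. ROWS is JSON, a list of rows, each an object of numbers: "jaw": the opening in per cent of the stroke, from 0 (shut) to 100 (fully open); "x", "y", "z": the shift along the tool's x, y, z in mm; "ax", "ay", "az": the turn, a rotation vector about the tool's x, y, z in degrees. In form: [{"jaw": .., "x": .., "y": .., "z": .., "ax": .., "ay": .., "az": ..}, ...]. A call has 1 to 12 rows; each row shifts and turns the commanded pose from where the row before left it, along the tool's axes as they then stand; what a row does not reach is not made up. A row lasts 1/8 s, in which the tool goes at most 62.5 mm and 10.7 degrees, less where a joint would pass 70% of its speed; a pose out of reach is approached as far as the arm can. A call with a gripper value outside its range is refused whole. The fingers move at their own pace and stop on an object; FORCE is the grip in N (left out, the last holds). Time passes only in rows, so rows that do not move let the fingers close. It gives the time, the measured TCP pose, the force and the opening at its end, in the units of the state.
- readout.get_obs(): the state, without advancing time (a new reading comes with each control period).
- eyes.read_camera(name): name is "scene" or "top" or "wrist"; returns (picture, depth): 420x560x3 uint8, red, green, blue; 420x560 float32, m along the optical axis (not along the pixel's ray), 0 where there is no reading.
- eyes.calibration(name): a dict with "fx", "fy", "cx", "cy" (pixels), "k1" (the pictures are not rectified: a ray, as slopes to the right and down, at radius r is drawn at 1 + k1 r^2 times it, then the intrinsics apply), "R" (3x3) and "t" (3): a world point X has camera coordinates R X + t. Camera axes: x right, y down, z forward; pixel columns grow to the right and rows downward; lengths in m; the calibration is good to about 2 mm. A picture is of the moment at which its call begins: read the wrist's pose just before it. calibration takes no time and is no camera call; for the wrist camera it gives the pose at the moment of the call.
- ticket.hand_in(): hands the job in, once; it reports no verdict.
The state is a dict: "t": time; "q": joint angles; "joint_vel": joint speeds; "joint_torque": joint torques, N m; "eef_pos": TCP position; "tool_rot": TCP orientation; "contact_force": force on the tool from outside, world axes, zero at the start; "torque": the same for the moment, N m; "gripper_width": opening from 0.0 (shut) to 1.0 (fully open).
Only numpy, scipy, OpenCV 4.12 (cv2) and the standard library are available. Lean on these libraries where they do the work, as an engineer would, in place of code of your own. Each camera call takes 0.05 s, during which the arm holds its last target. There are 200 camera calls.

## Working session

There is one attempt and no reset: what is moved stays moved. The work goes in short steps, Python scripts to look and compute and a shell command to move; the robot and the scene stay as the last step left them, time stands still between calls to the robot, and variables do not carry over. Pictures are saved under pics/ and viewed, about 8 in all and at most 12, crops included, and the job is handed in when it is done.

```bash
mkdir -p pics
cat > h.py <<'E'
import numpy as np, cv2
from station import readout, eyes, ticket
from scipy.spatial.transform import Rotation as Rn
def shot(n,name=None):
    c=eyes.calibration(n); p,d=eyes.read_camera(n)
    if name: cv2.imwrite('pics/'+name,p[:,:,::-1])
    np.savez('/tmp/'+n+'.npz',p=p,d=d,**c); return p,d,c
def load(n):
    z=np.load('/tmp/'+n+'.npz'); return z['p'],z['d'],{k:z[k] for k in('fx','fy','cx','cy','k1','R','t')}
def slopes(c,uv):
    uv=np.atleast_2d(np.float64(uv)); K=np.array([[c['fx'],0,c['cx']],[0,c['fy'],c['cy']],[0,0,1]])
    return cv2.undistortPointsIter(uv[:,None],K,np.array([float(c['k1']),0,0,0]),None,None,(3,60,1e-10))[:,0]
def plane(c,uv,z):
    s=slopes(c,uv); o=-c['R'].T@c['t']; d=np.c_[s,np.ones(len(s))]@c['R']
    return o+d*((z-o[2])/d[:,2])[:,None]
def cloud(d,c):
    v,u=np.mgrid[:d.shape[0],:d.shape[1]]; s=slopes(c,np.c_[u.ravel(),v.ravel()])
    P=(np.c_[s,np.ones(len(s))]*d.ravel()[:,None]-c['t'])@c['R']; P[d.ravel()==0]=np.nan
    return P.reshape(*d.shape,3)
def state():
    o=readout.get_obs(); q=o['tool_rot']; R=Rn.from_quat([q[1],q[2],q[3],q[0]]).as_matrix()
    return o,np.array(o['eef_pos']),R
E
python3 - <<'E'
from h import *
a,_,c1=shot('scene','scene0.png'); b,_,c2=shot('top','top0.png')
o,p,R=state(); print(p,R.round(3),o['t'],o['gripper_width'])
for c in(c1,c2): print((-c['R'].T@c['t']).round(3),c['R'].round(2).tolist())
E
```

```text
[0.17263496 0.65199317 0.23041833] [[-0.967  0.256 -0.   ]
 [ 0.256  0.967 -0.002]
 [-0.    -0.002 -1.   ]] 0.1 0.9991465706973948
[-0.209 -0.562  0.79 ] [[0.6, -0.8, -0.01], [-0.47, -0.33, -0.82], [0.65, 0.49, -0.58]]
[0.391 0.01  1.056] [[0.03, -1.0, 0.02], [-0.99, -0.03, -0.16], [0.16, -0.01, -0.99]]
```

View pics/scene0.png

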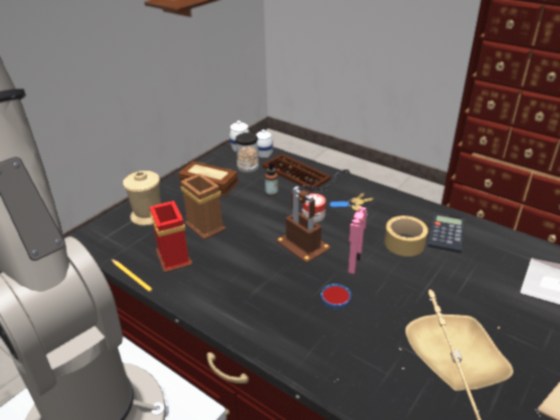

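View pics/top0.png

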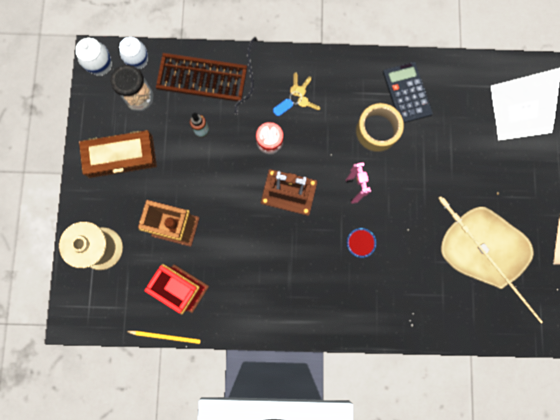

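The scene view shows the tongs in their dark stand at (303,210), with a pink look-alike at (357,240). The wooden caddy is at (203,205), with a red look-alike at (170,235). The pad is at (336,295).

In the top view:
- **Tongs:** (290,185) is in the stand and steel, so it is the one I want. The pink one at (361,180) is not meant.
- **Caddy:** (168,222) is brown, so I choose it. The red one at (177,288) is not meant. The beige canister at (85,245) and the box at (117,153) are no part of this.
- **Pad:** (361,242).
- **Bystanders:** bottle (199,124), tin (269,137), tape (380,127).

Run:
```python
from h import *
p,d,c=load('top'); P=cloud(d,c)
def rect(name,u0,u1,v0,v1,z0,z1):
    m=np.zeros(d.shape,bool); m[v0:v1,u0:u1]=1
    m&=(P[...,2]>z0)&(P[...,2]<z1); X=P[m]
    (cx,cy),s,a=cv2.minAreaRect((X[:,:2]*1000).astype(np.float32))
    print(name,m.sum(),'c',round(cx,1),round(cy,1),'size',np.round(s,1),'ang',round(a,1),'z',np.nanmedian(X[:,2]).round(4))
rect('caddy',130,215,190,255,.12,.14)
rect('red caddy',140,215,258,315,.12,.14)
rect('stand',255,325,165,220,.06,.08)
rect('tongs',255,325,160,220,.085,.2)
rect('pad',340,385,220,262,.008,.02)
rect('bottle',185,212,108,140,.03,.12);rect('tin',250,290,118,158,.04,.06);rect('tape',350,410,98,155,.035,.06);rect('pink',340,385,150,210,.05,.2)
hsv=cv2.cvtColor(p,cv2.COLOR_RGB2HSV); m=((p[...,0]<255)&(hsv[...,1]>120)&(hsv[...,2]>80)).astype(np.uint8); m[:, :340]=0;m[:,385:]=0;m[:220]=0;m[262:]=0
(e,r)=cv2.minEnclosingCircle(cv2.findNonZero(m)); print('pad',e,r,plane(c,[e],.013))
X=P[190:255,130:215]; print('caddy deep', np.nanmin(X[...,2]))
crop=np.hstack([cv2.resize(p[190:260,130:220],None,fx=4.4,fy=5,interpolation=3)[:350],cv2.resize(p[160:230,250:330],None,fx=5,fy=5,interpolation=3)])
cv2.imwrite('pics/crop0.png',crop[:,:,::-1])
```

```text
caddy 576 c 508.3 228.0 size [80.6 56.3] ang 77.4 z 0.1285
red caddy 613 c 376.3 204.0 size [80.6 56.6] ang 60.3 z 0.1285
stand 313 c 591.9 -16.7 size [82.1 40.5] ang 77.9 z 0.0687
tongs 266 c 591.1 -16.7 size [57.9 18.9] ang 79.3 z 0.1487
pad 507 c 484.6 -175.6 size [60.6 61. ] ang 1.5 z 0.0101
bottle 259 c 724.7 181.4 size [26.4 32.7] ang 29.0 z 0.0609
tin 554 c 706.9 29.1 size [58.2 53.8] ang 2.2 z 0.0492
tape 678 c 739.4 -212.4 size [94.8 95.1] ang 23.8 z 0.0461
pink 350 c 599.0 -154.8 size [57.9 19.3] ang 14.4 z 0.1365
pad (361.0699157714844, 242.29115295410156) 15.054612159729004 [[ 0.48375817 -0.17516486  0.013     ]]
caddy deep -0.00760345067547659
```

View pics/crop0.png

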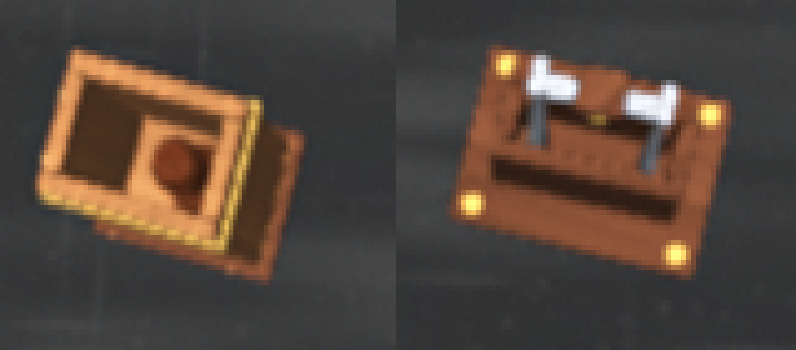

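The crop confirms both choices. The left half is the brown caddy with the brass band, with the stamp head inside it. The right half is the steel tongs in the dark stand. All sizes match the description: caddy 80.6×56.3, stand 82×40.5, tongs top at z≈0.149. Now I'll move over the tongs.

```bash
python3 -m crank '[{"x":-44,"y":-41},{"x":-44,"y":-41},{"x":-44,"y":-41},{"x":-44,"y":-41},{"x":-44,"y":-41},{"x":-44,"y":-41},{"x":-44,"y":-41},{"x":-44,"y":-41},{"x":-44,"y":-41},{"x":-44,"y":-41},{"x":-44,"y":-41},{"jaw":100}]' 60
cat > go.py <<'E'
import sys
from h import *
x,y,z,a=map(float,sys.argv[1:5])  # target mm, tool-y angle deg
o,p,R=state(); d=R.T@(np.array([x,y,z])-p*1000)
ang=np.degrees(np.arctan2(R[1,1],R[0,1])); Rt=Rn.from_matrix(R)
G=np.array([[np.sin(np.radians(-a)) ,np.cos(np.radians(a)),0],[np.cos(np.radians(a)),np.sin(np.radians(a)),0],[0,0,-1]]).T
ya=np.radians(a); Y=np.array([np.cos(ya),np.sin(ya),0]); Z=np.array([0,0,-1]); G=np.c_[np.cross(Y,Z),Y,Z]
print('t',round(o['t'],2),'pos',(p*1000).round(1),'ang',ang.round(2),'tool shift',d.round(1),'turn deg',np.degrees((Rt.inv()*Rn.from_matrix(G)).as_rotvec()).round(2),'w',round(o['gripper_width'],3),'F',np.round(o['contact_force'],1))
E
python3 go.py 591.5 -16.7 231 78.5
```

```text
t 0.1 pos [172.6 652.  230.4] ang 75.17 tool shift [-5.761e+02 -5.392e+02  4.000e-01] turn deg [-0.09  0.   -3.33] w 0.999 F [-0.3 -0.5 -0.3]schema error: expected keys jaw, x, y, z, ax, ay, az
```

```bash
python3 -m crank '[{"jaw":100,"x":-44,"y":-41,"z":0,"ax":0,"ay":0,"az":0},{"jaw":100,"x":-44,"y":-41,"z":0,"ax":0,"ay":0,"az":0},{"jaw":100,"x":-44,"y":-41,"z":0,"ax":0,"ay":0,"az":0},{"jaw":100,"x":-44,"y":-41,"z":0,"ax":0,"ay":0,"az":0},{"jaw":100,"x":-44,"y":-41,"z":0,"ax":0,"ay":0,"az":0},{"jaw":100,"x":-44,"y":-41,"z":0,"ax":0,"ay":0,"az":0},{"jaw":100,"x":-44,"y":-41,"z":0,"ax":0,"ay":0,"az":0},{"jaw":100,"x":-44,"y":-41,"z":0,"ax":0,"ay":0,"az":0},{"jaw":100,"x":-44,"y":-41,"z":0,"ax":0,"ay":0,"az":0},{"jaw":100,"x":-44,"y":-41,"z":0,"ax":0,"ay":0,"az":0},{"jaw":100,"x":-44,"y":-41,"z":0,"ax":0,"ay":0,"az":0},{"jaw":100,"x":0,"y":0,"z":0,"ax":0,"ay":0,"az":0}]' 60
python3 go.py 591.5 -16.7 231 78.5
```

```text
t: 1.6
eef_pos: [0.5269, 0.0872, 0.2313]
tool_rot: [0.001, 0.134, 0.991, -0.001]
contact_force: [-0.5, 0.0, 0.8]
gripper_width: 1.002
t 1.6 pos [526.9  87.2 231.3] ang 74.65 tool shift [-89.8 -83.1   0.5] turn deg [-0.11  0.08 -3.85] w 1.002 F [-0.5  0.   0.8]
```

```bash
python3 -m crank '[{"jaw":100,"x":-45,"y":-41,"z":0,"ax":0,"ay":0,"az":0},{"jaw":100,"x":-45,"y":-42,"z":0,"ax":0,"ay":0,"az":0},{"jaw":100,"x":0,"y":0,"z":0,"ax":0,"ay":0,"az":-3.8},{"jaw":100,"x":0,"y":0,"z":0,"ax":0,"ay":0,"az":0},{"jaw":100,"x":0,"y":0,"z":0,"ax":0,"ay":0,"az":0}]' >/dev/null
python3 go.py 591.5 -16.7 231 78.5
python3 - <<'E'
from h import *
p,d,c=shot('wrist','w1.png'); P=cloud(d,c)
for n,z0,z1 in(('stand',.06,.075),('tongs',.10,.17)):
    m=(P[...,2]>z0)&(P[...,2]<z1)&(np.hypot(P[...,0]-.5915,P[...,1]+.0167)<.07); X=P[m]
    print(n,m.sum(),cv2.minAreaRect((X[:,:2]*1000).astype(np.float32)),np.nanmax(X[:,2]))
E
```

```text
t 2.23 pos [590.4  -8.9 231. ] ang 79.03 tool shift [-2.5 -7.5  0. ] turn deg [ 0.03 -0.05  0.53] w 0.999 F [-0.1  0.4  0.6]
stand 1439 ((589.4299926757812, -15.469131469726562), (81.8150634765625, 39.571800231933594), 76.46400451660156) 0.07473165497644668
tongs 2021 ((588.4191284179688, -15.549398422241211), (57.8511962890625, 19.194265365600586), 77.64179992675781) 0.15460400145982653
```

View pics/w1.png

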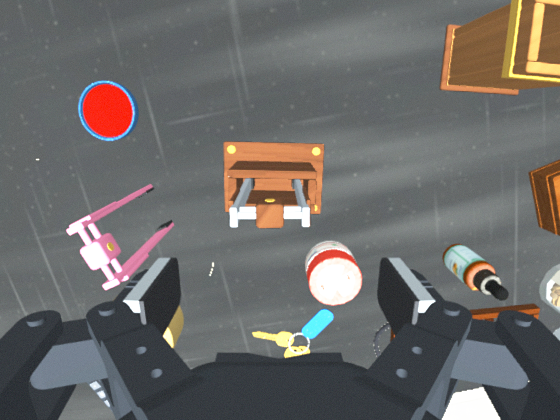

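The wrist view shows the tongs at (270,210), standing upright and lined up with the open fingers. The pink one is well clear at (105,240). The two position fits agree within 3 mm, so I'll go down and squeeze halfway.

```bash
python3 -m crank '[{"jaw":100,"x":-1,"y":-7,"z":0,"ax":0,"ay":0,"az":1},{"jaw":100,"x":0,"y":0,"z":30,"ax":0,"ay":0,"az":0},{"jaw":100,"x":0,"y":0,"z":35,"ax":0,"ay":0,"az":0},{"jaw":100,"x":0,"y":0,"z":35,"ax":0,"ay":0,"az":0},{"jaw":100,"x":0,"y":0,"z":30,"ax":0,"ay":0,"az":0},{"jaw":100,"x":0,"y":0,"z":0,"ax":0,"ay":0,"az":0}]' 
python3 go.py 590 -16 100 78; python3 -m crank '[{"jaw":75,"x":0,"y":0,"z":0,"ax":0,"ay":0,"az":0},{"jaw":70,"x":0,"y":0,"z":0,"ax":0,"ay":0,"az":0},{"jaw":57,"x":0,"y":0,"z":0,"ax":0,"ay":0,"az":0},{"jaw":57,"x":0,"y":0,"z":0,"ax":0,"ay":0,"az":0},{"jaw":57,"x":0,"y":0,"z":0,"ax":0,"ay":0,"az":0},{"jaw":57,"x":0,"y":0,"z":0,"ax":0,"ay":0,"az":0},{"jaw":57,"x":0,"y":0,"z":0,"ax":0,"ay":0,"az":0}]'; python3 go.py 590 -16 100 78
```

```text
t: 3.02
eef_pos: [0.5887, -0.0177, 0.0994]
tool_rot: [-0.002, 0.105, 0.994, -0.001]
contact_force: [0.0, 1.2, 0.1]
gripper_width: 1.001
t 3.02 pos [588.7 -17.7  99.4] ang 77.94 tool shift [-0.9  1.9 -0.6] turn deg [-0.09 -0.25 -0.06] w 1.001 F [0.  1.2 0.1]
t: 3.9
eef_pos: [0.5921, -0.0178, 0.1032]
tool_rot: [0.002, 0.105, 0.994, 0.0]
contact_force: [-0.8, -0.8, 6.2]
gripper_width: 0.575
t 3.9 pos [592.1 -17.8 103.2] ang 77.96 tool shift [2.4 1.3 3.2] turn deg [ 0.06  0.19 -0.04] w 0.575 F [-0.8 -0.8  6.2]
```

```bash
python3 -m crank '[{"jaw":57,"x":0,"y":0,"z":-10,"ax":0,"ay":0,"az":0},{"jaw":57,"x":0,"y":0,"z":-20,"ax":0,"ay":0,"az":0},{"jaw":57,"x":0,"y":0,"z":-25,"ax":0,"ay":0,"az":0},{"jaw":57,"x":0,"y":0,"z":-30,"ax":0,"ay":0,"az":0},{"jaw":57,"x":0,"y":0,"z":-35,"ax":0,"ay":0,"az":0},{"jaw":57,"x":0,"y":0,"z":-35,"ax":0,"ay":0,"az":0},{"jaw":57,"x":0,"y":0,"z":0,"ax":0,"ay":0,"az":0},{"jaw":57,"x":0,"y":0,"z":0,"ax":0,"ay":0,"az":0}]'; python3 go.py 508.3 228 255 77.4
python3 - <<'E'
from h import *
p,d,c=shot('scene','s1.png'); q,e,k=shot('wrist','w2.png')
cv2.imwrite('pics/s1.png',np.hstack([cv2.resize(p[100:270,150:390],(400,300)),cv2.resize(q,(400,300))])[:,:,::-1])
E
```

```text
t: 4.9
eef_pos: [0.5899, -0.0176, 0.2559]
tool_rot: [-0.0, 0.105, 0.994, 0.0]
contact_force: [-0.4, -0.4, -2.3]
gripper_width: 0.572
t 4.9 pos [589.9 -17.6 255.9] ang 77.98 tool shift [131.  223.2   1. ] turn deg [-0.   -0.06  0.58] w 0.572 F [-0.4 -0.4 -2.3]
```

View pics/s1.png

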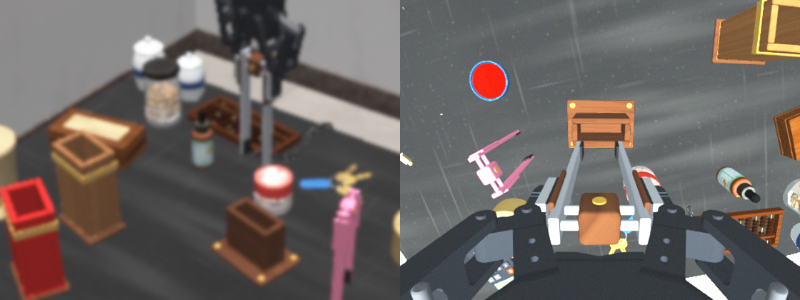

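The tongs are held upright (left half at (255,105); right half: head at (600,215), arms parallel). Next I'll find where the tips sit relative to the TCP and where the stamp head is.

Run:
```python
from h import *
p,d,c=load('wrist'); P=cloud(d,c); o,e,R=state()
L=(P-e)@R*1000  # tool coords mm
m=(abs(L[...,0])<40)&(abs(L[...,1])<32)&(L[...,2]>15)&(L[...,2]<110)
for a in range(15,106,10):
    s=m&(L[...,2]>a)&(L[...,2]<=a+10)
    for sg in(-1,1):
        X=L[s&(L[...,1]*sg>0)]
        if len(X)>5: print(a,sg,len(X),'x',np.percentile(X[:,0],[5,50,95]).round(1),'y',np.percentile(X[:,1],[5,50,95]).round(1))
print('max z',np.sort(L[m][:,2])[-10:].round(1))
m2=(abs(L[...,0])<40)&(abs(L[...,1])<30)&(L[...,2]<-40)&(L[...,2]>-70)
print('head top z',np.percentile(L[m2][:,2],[2,50]) if m2.any() else None)
p,d,c=load('top'); hs=cv2.cvtColor(p,cv2.COLOR_RGB2HSV)
print('stamp guess',(plane(c,[[170.5,221.6]],.078)*1000).round(1))
Q=cloud(d,c)[190:255,130:215]; m=(Q[...,2]>.07)&(Q[...,2]<.083)&(np.hypot(Q[...,0]-.508,Q[...,1]-.228)<.025)
print('stamp depth',m.sum(),cv2.minEnclosingCircle((Q[m][:,:2]*1000).astype(np.float32)),np.median(Q[m][:,2]))
```

```text
15 -1 110 x [-2.1  8.8  9.6] y [-22.6 -18.6 -18.3]
15 1 105 x [-2.   8.9  9.5] y [17.8 18.2 22.1]
25 -1 97 x [-1.9  8.8  9.5] y [-22.7 -18.8 -18.3]
25 1 99 x [-2.   8.7  9.4] y [17.7 18.1 22.2]
35 -1 76 x [-2.6  9.   9.6] y [-22.5 -18.8 -18.4]
35 1 76 x [-2.7  8.9  9.5] y [17.7 18.2 21.8]
45 -1 72 x [-1.8  8.9  9.5] y [-22.6 -18.8 -18.3]
45 1 73 x [-1.5  8.8  9.5] y [17.7 18.2 22.1]
55 -1 55 x [-1.9  9.1  9.6] y [-22.5 -19.  -18.4]
55 1 54 x [-1.7  8.9  9.4] y [17.7 18.5 22.1]
65 -1 118 x [-3.4  4.2  9.4] y [-21.9 -18.1 -16.3]
65 1 128 x [-3.7  4.6  9.3] y [15.5 17.4 21.3]
75 -1 54 x [-1.7  9.2  9.5] y [-22.5 -18.5 -16.2]
75 1 53 x [-2.4  9.1  9.3] y [15.4 17.2 21.7]
85 -1 42 x [-0.2  9.1  9.5] y [-22.5 -17.6 -16.2]
85 1 40 x [-2.4  9.1  9.4] y [15.4 17.8 21.9]
max z [92.7 92.8 92.9 93.1 93.2 93.2 93.6 94.1 94.3 95.1]
head top z [-69.32366386 -48.41487271]
stamp guess [[508.1 222.3  78. ]]
stamp depth 88 ((516.0646362304688, 226.36122131347656), 17.197172164916992) 0.07488804291266035
```

```bash
python3 -m crank '[{"jaw":57,"x":13,"y":22,"z":0,"ax":0,"ay":0,"az":0.6},{"jaw":57,"x":26,"y":45,"z":0,"ax":0,"ay":0,"az":0},{"jaw":57,"x":26,"y":45,"z":0,"ax":0,"ay":0,"az":0},{"jaw":57,"x":26,"y":45,"z":0,"ax":0,"ay":0,"az":0},{"jaw":57,"x":26,"y":44,"z":0,"ax":0,"ay":0,"az":0},{"jaw":57,"x":12,"y":22,"z":0,"ax":0,"ay":0,"az":0},{"jaw":57,"x":0,"y":0,"z":0,"ax":0,"ay":0,"az":0},{"jaw":57,"x":0,"y":0,"z":0,"ax":0,"ay":0,"az":0}]'; python3 go.py 510 226 255 77.4
python3 - <<'E'
from h import *
p,d,c=shot('wrist','w3.png'); P=cloud(d,c)
r=np.hypot(P[...,0]-.508,P[...,1]-.227)
m=(P[...,2]>.12)&(P[...,2]<.136)&(r<.055); print('rim',m.sum(),cv2.minAreaRect((P[m][:,:2]*1000).astype(np.float32)),np.median(P[m][:,2]))
m=(P[...,2]>.072)&(P[...,2]<.086)&(r<.025); X=P[m]*1000; print('stamp',m.sum(),cv2.minEnclosingCircle(X[:,:2].astype(np.float32)),np.median(X[:,2]),X.mean(0))
v,u=np.where(m); print(u.min(),u.max(),v.min(),v.max())
cv2.imwrite('pics/w3.png',cv2.resize(p[60:320,140:420],None,fx=2,fy=2)[:,:,::-1])
E
```

```text
t: 6.0
eef_pos: [0.5133, 0.2266, 0.2556]
tool_rot: [-0.0, 0.111, 0.994, -0.001]
contact_force: [0.5, -0.5, -1.6]
gripper_width: 0.569
t 6.0 pos [513.3 226.6 255.6] ang 77.29 tool shift [ 3.1 -1.3  0.6] turn deg [-0.1  -0.03 -0.11] w 0.569 F [ 0.5 -0.5 -1.6]
rim 2735 ((506.26348876953125, 229.20297241210938), (80.34175109863281, 55.473995208740234), 77.18206787109375) 0.1295445431695157
stamp 436 ((516.40771484375, 225.07208251953125), 19.486330032348633) 76.39799439053877 [512.05984922 226.08061948  76.82339209]
261 296 169 201
```

View pics/w3.png

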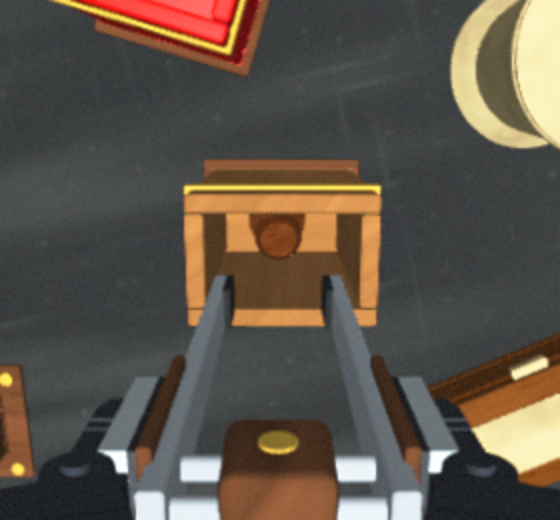

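The crop shows the tongs' tips over the wooden caddy. The stamp head is fully visible at crop (279,238), which is pixel (279.5,179). The red look-alike is at the top and stays clear.

Run:
```python
from h import *
p,d,c=load('wrist'); o,e,R=state(); P=cloud(d,c)
s=plane(c,[[279.5,179]],.078)[0]; print('stamp',(s*1000).round(1),'depth',d[175:184,275:285].mean(), P[179,279]*1000)
print('stamp tool',((s-e)@R*1000).round(1)); 
print('caddy tool',((np.array([.5063,.2292,.13])-e)@R*1000).round(1),((np.array([.5073,.2286,.13])-e)@R*1000).round(1))
L=(P-e)@R*1000
for sg in(-1,1):
    X=L[(abs(L[...,0])<40)&(L[...,1]*sg>0)&(abs(L[...,1])<30)&(L[...,2]>70)&(L[...,2]<100)]; print('tip',len(X),np.percentile(X,[5,50,95],axis=0).round(1).tolist(),X[:,2].max())
```

```text
stamp [506.5 228.3  78. ] depth 0.32574195 [506.4775597  227.80291937  77.30171983]
stamp tool [  7.3   0.7 177.8]
caddy tool [  7.7   1.5 125.8] [  6.6   1.1 125.8]
tip 188 [[-2.7, -22.1, 71.1], [8.1, -17.5, 76.0], [9.8, -16.1, 91.4]] 93.2793068227483
tip 189 [[-3.0, 15.6, 72.4], [8.0, 17.1, 75.7], [9.8, 21.7, 92.9]] 95.72869466658868
```

```bash
python3 -m crank '[{"jaw":57,"x":4.7,"y":0.9,"z":0,"ax":0,"ay":0,"az":0},{"jaw":57,"x":0,"y":0,"z":10,"ax":0,"ay":0,"az":0},{"jaw":57,"x":0,"y":0,"z":15,"ax":0,"ay":0,"az":0},{"jaw":57,"x":0,"y":0,"z":0,"ax":0,"ay":0,"az":0},{"jaw":57,"x":0,"y":0,"z":0,"ax":0,"ay":0,"az":0}]'
python3 - <<'E'
from h import *
p,d,c=shot('wrist'); o,e,R=state(); P=cloud(d,c); L=(P-e)@R*1000
m=(P[...,2]>.072)&(P[...,2]<.082)&(np.hypot(P[...,0]-.5065,P[...,1]-.228)<.014); X=L[m]
print(e,'stamp',m.sum(),np.median(X,axis=0).round(1),X[:,:2].min(0),X[:,:2].max(0))
m=(P[...,2]>.12)&(P[...,2]<.136)&(np.hypot(P[...,0]-.507,P[...,1]-.228)<.055)&(L[...,2]>97); print('rim tool',cv2.minAreaRect(L[m][:,:2].astype(np.float32)))
for sg in(-1,1):
    X=L[(abs(L[...,0])<40)&(L[...,1]*sg>0)&(abs(L[...,1])<30)&(L[...,2]>70)&(L[...,2]<96)]; print('tip',np.percentile(X,[5,50,95],axis=0).round(1).tolist())
E
```

```text
t: 6.68
eef_pos: [0.5089, 0.2299, 0.2311]
tool_rot: [-0.0, 0.11, 0.994, -0.0]
contact_force: [-0.5, -0.7, -0.9]
gripper_width: 0.567
[0.50906526 0.23003136 0.23143251] stamp 355 [  2.4  -3.  155.3] [ -7.98225426 -12.21862817] [11.01876067  6.19899738]
rim tool ((2.562591552734375, -1.3881378173828125), (55.71978759765625, 80.33175659179688), 0.015862228348851204)
tip [[-2.8, -22.6, 71.0], [8.2, -18.0, 75.5], [9.7, -16.5, 91.2]]
tip [[-3.0, 15.2, 72.7], [8.0, 16.6, 75.5], [9.6, 21.3, 93.1]]
```

```bash
python3 -m crank '[{"jaw":58,"x":0,"y":-1.3,"z":5,"ax":0,"ay":0,"az":0},{"jaw":58,"x":0,"y":0,"z":10,"ax":0,"ay":0,"az":0},{"jaw":58,"x":0,"y":0,"z":10,"ax":0,"ay":0,"az":0},{"jaw":58,"x":0,"y":0,"z":10,"ax":0,"ay":0,"az":0},{"jaw":58,"x":0,"y":0,"z":10,"ax":0,"ay":0,"az":0},{"jaw":58,"x":0,"y":0,"z":7,"ax":0,"ay":0,"az":0},{"jaw":58,"x":0,"y":0,"z":0,"ax":0,"ay":0,"az":0}]'; python3 -m crank '[{"jaw":58,"x":0,"y":0,"z":8,"ax":0,"ay":0,"az":0},{"jaw":58,"x":0,"y":0,"z":9,"ax":0,"ay":0,"az":0},{"jaw":58,"x":0,"y":0,"z":9,"ax":0,"ay":0,"az":0},{"jaw":58,"x":0,"y":0,"z":9,"ax":0,"ay":0,"az":0},{"jaw":58,"x":0,"y":0,"z":0,"ax":0,"ay":0,"az":0},{"jaw":58,"x":0,"y":0,"z":0,"ax":0,"ay":0,"az":0}]'
python3 - <<'E'
from h import *
p,d,c=shot('wrist'); s,_,_=shot('top')
cv2.imwrite('pics/w4.png',np.hstack([cv2.resize(p[60:320,140:420],(560,520)),cv2.resize(s[190:260,130:220],(230,180)) if 0 else np.zeros((520,1,3),np.uint8)])[:,:,::-1])
E
```

```text
t: 7.6
eef_pos: [0.5082, 0.2286, 0.1786]
tool_rot: [-0.0, 0.11, 0.994, -0.0]
contact_force: [-0.1, 0.2, -1.7]
gripper_width: 0.581
t: 8.35
eef_pos: [0.5087, 0.2288, 0.1444]
tool_rot: [0.0, 0.11, 0.994, 0.0]
contact_force: [-0.1, -0.0, -2.0]
gripper_width: 0.583
```

View pics/w4.png

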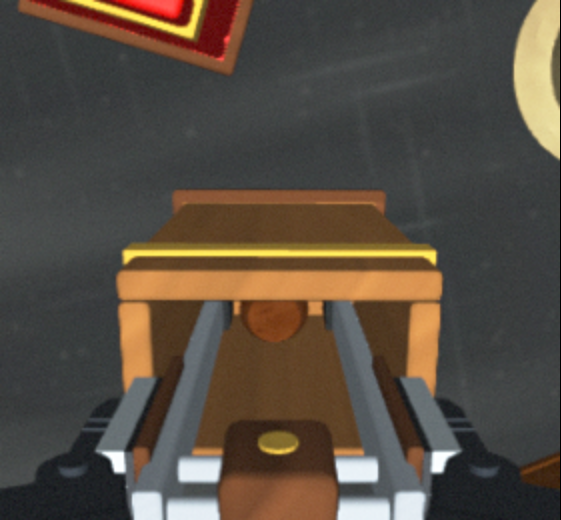

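The stamp head at crop (275,318) sits between the two rubber pads with clearance on both sides. Now I'll squeeze.

```bash
python3 -m crank '[{"jaw":53,"x":0,"y":0,"z":0,"ax":0,"ay":0,"az":0},{"jaw":48,"x":0,"y":0,"z":0,"ax":0,"ay":0,"az":0},{"jaw":40,"x":0,"y":0,"z":0,"ax":0,"ay":0,"az":0},{"jaw":40,"x":0,"y":0,"z":0,"ax":0,"ay":0,"az":0},{"jaw":40,"x":0,"y":0,"z":0,"ax":0,"ay":0,"az":0},{"jaw":40,"x":0,"y":0,"z":0,"ax":0,"ay":0,"az":0}]' 35
python3 -m crank '[{"jaw":40,"x":0,"y":0,"z":-5,"ax":0,"ay":0,"az":0},{"jaw":40,"x":0,"y":0,"z":-10,"ax":0,"ay":0,"az":0},{"jaw":40,"x":0,"y":0,"z":-15,"ax":0,"ay":0,"az":0},{"jaw":40,"x":0,"y":0,"z":-20,"ax":0,"ay":0,"az":0},{"jaw":40,"x":0,"y":0,"z":-20,"ax":0,"ay":0,"az":0},{"jaw":40,"x":0,"y":0,"z":-25,"ax":0,"ay":0,"az":0},{"jaw":40,"x":0,"y":0,"z":-25,"ax":0,"ay":0,"az":0},{"jaw":40,"x":0,"y":0,"z":-20,"ax":0,"ay":0,"az":0},{"jaw":40,"x":0,"y":0,"z":0,"ax":0,"ay":0,"az":0},{"jaw":40,"x":0,"y":0,"z":0,"ax":0,"ay":0,"az":0}]'
python3 go.py 484 -175.4 285 70
python3 - <<'E'
from h import *
p,d,c=shot('wrist'); s,_,_=shot('scene')
cv2.imwrite('pics/w5.png',np.hstack([cv2.resize(p[60:320,140:420],(400,372)),cv2.resize(s[20:260,120:380],(400,372))])[:,:,::-1])
E
```

```text
t: 9.2
eef_pos: [0.5089, 0.2288, 0.1447]
tool_rot: [0.0, 0.11, 0.994, 0.0]
contact_force: [0.9, -1.5, 5.5]
gripper_width: 0.44
t: 10.45
eef_pos: [0.5081, 0.2285, 0.2838]
tool_rot: [-0.0, 0.11, 0.994, -0.0]
contact_force: [-0.3, -0.5, -2.9]
gripper_width: 0.442
t 10.45 pos [508.1 228.5 283.8] ang 77.37 tool shift [ -64.8 -399.4   -1. ] turn deg [-0.03 -0.04  7.37] w 0.442 F [-0.3 -0.5 -2.9]
```

View pics/w5.png

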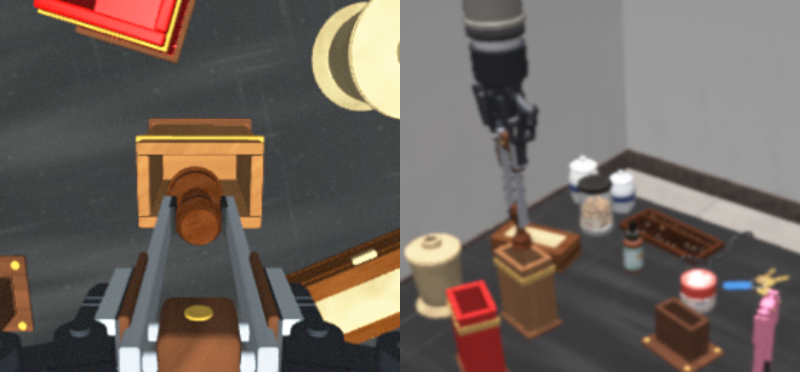

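The stamp is out of the caddy and held between the tips: left half, head at (198,222), foot behind it at (195,185). I'll measure its tilt and hang depth before placing it.

Run:
```python
from h import *
p,d,c=load('wrist'); o,e,R=state(); P=cloud(d,c); L=(P-e)@R*1000
m=(abs(L[...,1])<18)&(L[...,0]>-20)&(L[...,0]<35)&(L[...,2]>30)&(L[...,2]<145)
for a in range(50,145,6):
    X=L[m&(L[...,2]>a)&(L[...,2]<=a+6)]
    if len(X)>8: print(a,len(X),'x',np.percentile(X[:,0],[2,50,98]).round(1),'y',np.percentile(X[:,1],[2,50,98]).round(1))
X=L[m]; h=np.bincount((X[:,2]).astype(int)); k=h[40:80].argmax()+40; T=X[abs(X[:,2]-k-.5)<3]
A=np.c_[T[:,:2],np.ones(len(T))]; f=np.linalg.lstsq(A,T[:,2],rcond=None)[0]; print('top face z',k,len(T),T.mean(0),'slope deg',np.degrees(np.arctan(f[:2])), cv2.minEnclosingCircle(T[:,:2].astype(np.float32)))
for sg in(-1,1):
    X=L[(abs(L[...,0])<14)&(L[...,1]*sg>8)&(abs(L[...,1])<26)&(L[...,2]>20)&(L[...,2]<100)];
    for a in(25,45,60,80):
        Y=X[(X[:,2]>a)&(X[:,2]<a+10)]; print('arm',sg,a,len(Y),np.percentile(Y,[5,50,95],axis=0)[:,:2].round(1).tolist() if len(Y) else '')
```

```text
50 78 x [-3.2  8.7  9.4] y [-17.4  13.   17.4]
56 47 x [-2.1  9.   9.4] y [-17.3  13.   17.4]
62 424 x [-6.2  2.   9.2] y [-15.8  -0.4  15.8]
68 437 x [-6.6  5.2 11. ] y [-15.7   0.9  14.4]
74 332 x [-5.2  7.8 12.4] y [-15.3  -1.1  16. ]
80 58 x [ 6.7  9.1 12. ] y [-17.7  -0.8  17.4]
86 54 x [ 3.6  9.  11.1] y [-17.4 -11.2  16.8]
92 30 x [8.7 9.  9.4] y [-17.5  -0.1  17.3]
104 51 x [3.6 7.3 8.6] y [-8.3 -2.   4.1]
110 124 x [ 0.2  7.5 10.5] y [-11.6  -4.4   7. ]
116 319 x [-1.2 10.  15. ] y [-15.1  -1.3  11.6]
122 70 x [ 3.1 13.  15.8] y [-15.8   0.3  12.5]
128 136 x [ 2.2 13.7 17. ] y [-17.3  -3.9  13.8]
134 11 x [ 6.7 16.3 17.3] y [-9.1 -1.4 12.3]
top face z 67 637 [ 2.24190083 -0.27120352 67.77733543] slope deg [1.41841951 0.77764441] ((8.896422386169434, -0.040884971618652344), 17.786388397216797)
arm -1 25 80 [[-2.0, -17.9], [8.9, -14.5], [9.4, -13.4]]
arm -1 45 64 [[-1.6, -17.7], [8.8, -14.2], [9.3, -13.4]]
arm -1 60 60 [[-1.7, -17.6], [8.0, -13.5], [9.2, -8.4]]
arm -1 80 42 [[5.2, -17.9], [9.0, -14.5], [9.3, -11.3]]
arm 1 25 92 [[-2.1, 13.0], [8.7, 13.6], [9.4, 17.3]]
arm 1 45 56 [[-1.6, 13.0], [9.0, 13.9], [9.3, 17.2]]
arm 1 60 70 [[-2.6, 8.1], [5.3, 13.1], [9.2, 17.0]]
arm 1 80 41 [[6.3, 10.8], [9.0, 13.8], [9.2, 17.4]]
```

The stamp is upright to about 1–1.5°, with its foot about 137 mm beyond the TCP. I'll carry it toward the pad, stopping 50 mm short so the pad stays in view.

```bash
python3 -m crank '[{"jaw":40,"x":-5,"y":-18,"z":-2,"ax":0,"ay":0,"az":0},{"jaw":40,"x":-11,"y":-36,"z":-3,"ax":0,"ay":0,"az":0},{"jaw":40,"x":-12,"y":-44,"z":0,"ax":0,"ay":0,"az":0},{"jaw":40,"x":-13,"y":-44,"z":0,"ax":0,"ay":0,"az":0},{"jaw":40,"x":-13,"y":-44,"z":0,"ax":0,"ay":0,"az":0},{"jaw":40,"x":-13,"y":-44,"z":0,"ax":0,"ay":0,"az":0},{"jaw":40,"x":-13,"y":-44,"z":0,"ax":0,"ay":0,"az":0},{"jaw":40,"x":-13,"y":-44,"z":0,"ax":0,"ay":0,"az":0},{"jaw":40,"x":-12,"y":-40,"z":0,"ax":0,"ay":0,"az":0},{"jaw":40,"x":-8,"y":-26,"z":0,"ax":0,"ay":0,"az":0},{"jaw":40,"x":-3,"y":-14,"z":0,"ax":0,"ay":0,"az":0},{"jaw":40,"x":0,"y":0,"z":0,"ax":0,"ay":0,"az":0}]'
python3 -m crank '[{"jaw":40,"x":0,"y":0,"z":0,"ax":0,"ay":0,"az":0},{"jaw":40,"x":0,"y":0,"z":0,"ax":0,"ay":0,"az":0},{"jaw":40,"x":0,"y":0,"z":0,"ax":0,"ay":0,"az":0}]'
python3 - <<'E'
from h import *
p,d,c=shot('wrist','w6.png'); o,e,R=state(); P=cloud(d,c); L=(P-e)@R*1000
hs=cv2.cvtColor(p,cv2.COLOR_RGB2HSV); m=((hs[...,1]>130)&(hs[...,2]>60)&(abs(P[...,2]-.012)<.012)&(np.hypot(P[...,0]-.484,P[...,1]+.175)<.045)).astype(np.uint8)
cn=max(cv2.findContours(m,0,1)[0],key=cv2.contourArea); X=plane(c,cn[:,0],.013)
(el,ax,an)=cv2.fitEllipse((X[:,:2]*1000).astype(np.float32)); print('pad',el,ax)
t=np.array([el[0],el[1],13.])-e*1000; print('pad tool',(t@R).round(1),'e',e)
m=(abs(L[...,1])<13)&(L[...,0]>-12)&(L[...,0]<16)&(L[...,2]>60)&(L[...,2]<72); T=L[m]; print('head',T.mean(0),cv2.minEnclosingCircle(T[:,:2].astype(np.float32)))
f=np.linalg.lstsq(np.c_[T[:,:2],np.ones(len(T))],T[:,2],rcond=None)[0]; print(f)
m=(abs(L[...,1])<22)&(L[...,0]>-12)&(L[...,0]<25)&(L[...,2]>112)&(L[...,2]<139); T=L[m]; print('foot',len(T),np.percentile(T,[2,50,98],axis=0).round(1).tolist())
E
```

```text
t: 12.05
eef_pos: [0.534, -0.1862, 0.2891]
tool_rot: [-0.0, 0.111, 0.994, -0.0]
contact_force: [-0.3, 0.9, -3.3]
gripper_width: 0.444
t: 12.42
eef_pos: [0.5349, -0.1841, 0.2893]
tool_rot: [-0.0, 0.109, 0.994, 0.0]
contact_force: [-0.1, -0.0, -0.9]
gripper_width: 0.437
pad (483.0223388671875, -175.24049377441406) (60.83784103393555, 61.12705612182617)
pad tool [ 52.5  -2.4 276.3] e [ 0.53483418 -0.18434971  0.28930569]
head [ 2.19292015  0.10882875 68.58679295] ((1.7834364175796509, -0.11120752990245819), 9.903180122375488)
[7.52061234e-02 1.44727370e-02 6.84202969e+01]
foot 653 [[0.1, -17.3, 112.7], [10.3, -2.2, 120.6], [17.1, 12.0, 134.1]]
```

View pics/w6.png

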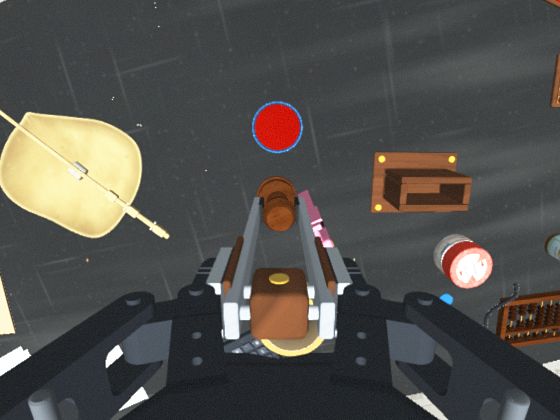

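The pad is at (277,127) and clear. The held stamp is at (278,205). The pad's position agrees with the first measurement within 2 mm. I'll move over it and lower to 7 mm above.

```bash
python3 -m crank '[{"jaw":40,"x":17,"y":-0.5,"z":0,"ax":0,"ay":0,"az":0},{"jaw":40,"x":22,"y":-0.5,"z":10,"ax":0,"ay":0,"az":0},{"jaw":40,"x":12.3,"y":-0.4,"z":25,"ax":0,"ay":0,"az":0},{"jaw":40,"x":0,"y":0,"z":30,"ax":0,"ay":0,"az":0},{"jaw":40,"x":0,"y":0,"z":30,"ax":0,"ay":0,"az":0},{"jaw":40,"x":0,"y":0,"z":22,"ax":0,"ay":0,"az":0},{"jaw":40,"x":0,"y":0,"z":12,"ax":0,"ay":0,"az":0},{"jaw":40,"x":0,"y":0,"z":3,"ax":0,"ay":0,"az":0},{"jaw":40,"x":0,"y":0,"z":0,"ax":0,"ay":0,"az":0},{"jaw":40,"x":0,"y":0,"z":0,"ax":0,"ay":0,"az":0},{"jaw":40,"x":0,"y":0,"z":0,"ax":0,"ay":0,"az":0}]'
python3 - <<'E'
from h import *
p,d,c=shot('wrist'); s,ds,cs=shot('scene'); o,e,R=state(); P=cloud(d,c); L=(P-e)@R*1000
m=(abs(L[...,1])<22)&(L[...,0]>-12)&(L[...,0]<25)&(L[...,2]>112)&(L[...,2]<142); T=L[m]; print('foot z',np.percentile(T,[2,50,98],axis=0).round(1).tolist())
cv2.imwrite('pics/w7.png',np.hstack([cv2.resize(p[60:320,140:420],(400,372)),cv2.resize(s[180:320,260:410],(400,372))])[:,:,::-1])
E
```

```text
t: 13.85
eef_pos: [0.4847, -0.1752, 0.1578]
tool_rot: [0.0, 0.11, 0.994, 0.0]
contact_force: [-0.2, 0.2, -1.4]
gripper_width: 0.443
foot z [[0.0, -17.6, 113.0], [10.1, -2.4, 120.4], [16.8, 11.8, 133.9]]
```

View pics/w7.png

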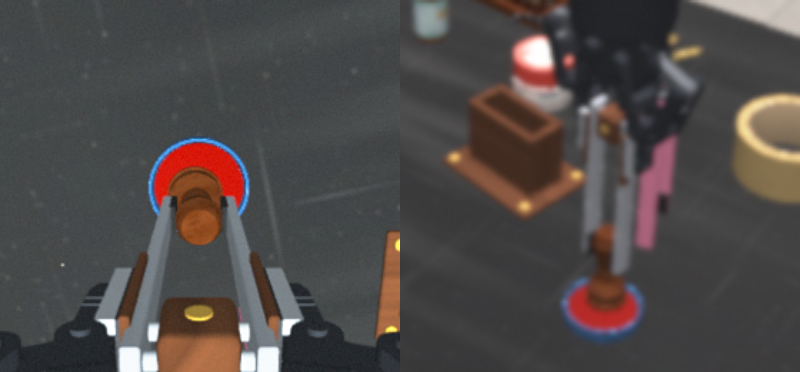

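The stamp's foot hovers over the middle of the pad: left half, foot (196,185) against pad (199,186), about 1.5 mm off. I'll correct that and lower until it touches.

```bash
python3 -m crank '[{"jaw":40,"x":0,"y":1.5,"z":2,"ax":0,"ay":0,"az":0},{"jaw":40,"x":0,"y":0,"z":2,"ax":0,"ay":0,"az":0},{"jaw":40,"x":0,"y":0,"z":1,"ax":0,"ay":0,"az":0},{"jaw":40,"x":0,"y":0,"z":0,"ax":0,"ay":0,"az":0},{"jaw":40,"x":0,"y":0,"z":0,"ax":0,"ay":0,"az":0}]'
python3 -m crank '[{"jaw":40,"x":0,"y":0,"z":1,"ax":0,"ay":0,"az":0},{"jaw":40,"x":0,"y":0,"z":0.5,"ax":0,"ay":0,"az":0},{"jaw":40,"x":0,"y":0,"z":0,"ax":0,"ay":0,"az":0},{"jaw":40,"x":0,"y":0,"z":0,"ax":0,"ay":0,"az":0}]'
```

```text
t: 14.58
eef_pos: [0.4847, -0.1738, 0.1523]
tool_rot: [0.0, 0.11, 0.994, -0.0]
contact_force: [0.0, -0.0, -1.5]
gripper_width: 0.442
t: 15.08
eef_pos: [0.4847, -0.1737, 0.1508]
tool_rot: [-0.0, 0.11, 0.994, 0.0]
contact_force: [0.7, 0.1, -1.4]
gripper_width: 0.438
```

```bash
python3 -m crank '[{"jaw":40,"x":0,"y":0,"z":1,"ax":0,"ay":0,"az":0},{"jaw":40,"x":0,"y":0,"z":0,"ax":0,"ay":0,"az":0},{"jaw":40,"x":0,"y":0,"z":0,"ax":0,"ay":0,"az":0}]'
python3 -m crank '[{"jaw":40,"x":0,"y":0,"z":1,"ax":0,"ay":0,"az":0},{"jaw":40,"x":0,"y":0,"z":0,"ax":0,"ay":0,"az":0},{"jaw":40,"x":0,"y":0,"z":0,"ax":0,"ay":0,"az":0}]'
```

```text
t: 15.45
eef_pos: [0.4847, -0.1737, 0.1498]
tool_rot: [0.0, 0.11, 0.994, 0.0]
contact_force: [-0.2, -0.7, -1.6]
gripper_width: 0.439
t: 15.82
eef_pos: [0.4853, -0.1742, 0.1496]
tool_rot: [0.001, 0.11, 0.994, -0.0]
contact_force: [-1.0, 0.1, 5.9]
gripper_width: 0.443
```

It has made contact. I'll open gently, back to half-squeezed.

```bash
python3 -m crank '[{"jaw":44,"x":0,"y":0,"z":-0.5,"ax":0,"ay":0,"az":0},{"jaw":47,"x":0,"y":0,"z":0,"ax":0,"ay":0,"az":0},{"jaw":51,"x":0,"y":0,"z":0,"ax":0,"ay":0,"az":0},{"jaw":55,"x":0,"y":0,"z":0,"ax":0,"ay":0,"az":0},{"jaw":58,"x":0,"y":0,"z":0,"ax":0,"ay":0,"az":0},{"jaw":58,"x":0,"y":0,"z":0,"ax":0,"ay":0,"az":0},{"jaw":58,"x":0,"y":0,"z":0,"ax":0,"ay":0,"az":0}]' 60
python3 - <<'E'
from h import *
p,d,c=shot('wrist'); s,ds,cs=shot('scene')
cv2.imwrite('pics/w8.png',np.hstack([cv2.resize(p[60:320,140:420],(400,372)),cv2.resize(s[180:320,260:410],(400,372))])[:,:,::-1])
E
```

```text
t: 16.7
eef_pos: [0.4847, -0.1737, 0.1493]
tool_rot: [-0.0, 0.11, 0.994, 0.0]
contact_force: [0.2, 1.2, -1.0]
gripper_width: 0.582
```

View pics/w8.png

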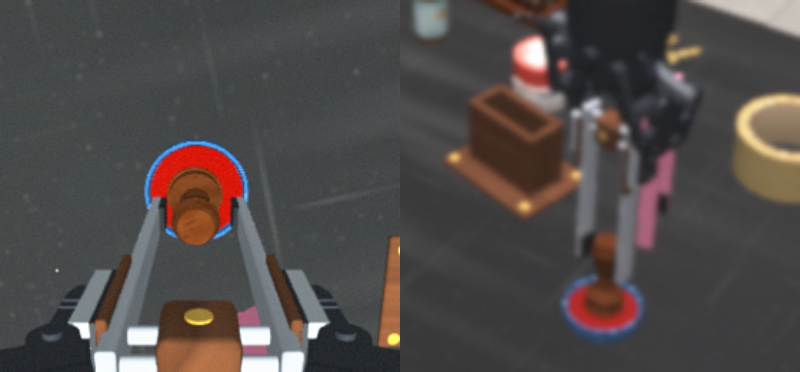

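The stamp stands free on the pad: left half, head (196,222), a gap to both tips. Now I'll lift the tongs straight up.

```bash
python3 -m crank '[{"jaw":58,"x":0,"y":0,"z":-6,"ax":0,"ay":0,"az":0},{"jaw":58,"x":0,"y":0,"z":-12,"ax":0,"ay":0,"az":0},{"jaw":58,"x":0,"y":0,"z":-20,"ax":0,"ay":0,"az":0},{"jaw":58,"x":0,"y":0,"z":-30,"ax":0,"ay":0,"az":0},{"jaw":58,"x":0,"y":0,"z":-30,"ax":0,"ay":0,"az":0},{"jaw":58,"x":0,"y":0,"z":-12,"ax":0,"ay":0,"az":0},{"jaw":58,"x":0,"y":0,"z":0,"ax":0,"ay":0,"az":0}]'; python3 go.py 590 -17 258 77.6
python3 - <<'E'
from h import *
p,d,c=shot('top'); P=cloud(d,c); r=np.hypot(P[...,0]-.484,P[...,1]+.175)
q,e,k=shot('wrist'); Q=cloud(e,k); r=np.hypot(Q[...,0]-.484,Q[...,1]+.175)
m=(r<.025)&(Q[...,2]>.075)&(Q[...,2]<.092); X=Q[m]*1000; print('head',m.sum(),cv2.minEnclosingCircle(X[:,:2].astype(np.float32)),np.median(X,axis=0))
m=(r<.045)&(Q[...,2]>.006)&(Q[...,2]<.018); X=Q[m]*1000; print('pad',cv2.minEnclosingCircle(X[:,:2].astype(np.float32)))
E
```

```text
t: 17.68
eef_pos: [0.485, -0.1738, 0.2599]
tool_rot: [0.001, 0.11, 0.994, 0.0]
contact_force: [0.3, -0.6, -2.3]
gripper_width: 0.58
t 17.68 pos [ 485.  -173.8  259.9] ang 77.38 tool shift [-68.2 175.9   2.1] turn deg [ 0.03  0.09 -0.22] w 0.58 F [ 0.3 -0.6 -2.3]
head 348 ((483.1896057128906, -175.17832946777344), 10.7202730178833) [ 482.01519651 -175.07496571   80.85445091]
pad ((482.9835510253906, -175.4006805419922), 31.13080406188965)
```

The stamp is concentric with the pad within 0.5 mm, top at z≈0.081. Now back over the stand.

```bash
python3 -m crank '[{"jaw":58,"x":-8,"y":20,"z":0,"ax":0,"ay":0,"az":0},{"jaw":58,"x":-15,"y":39,"z":0,"ax":0,"ay":0,"az":0},{"jaw":58,"x":-16,"y":40,"z":0,"ax":0,"ay":0,"az":0},{"jaw":58,"x":-16,"y":40,"z":0,"ax":0,"ay":0,"az":0},{"jaw":58,"x":-9,"y":25,"z":0,"ax":0,"ay":0,"az":0},{"jaw":58,"x":-4,"y":12,"z":30,"ax":0,"ay":0,"az":0},{"jaw":58,"x":0,"y":0,"z":30,"ax":0,"ay":0,"az":0},{"jaw":58,"x":0,"y":0,"z":10,"ax":0,"ay":0,"az":0},{"jaw":58,"x":0,"y":0,"z":0,"ax":0,"ay":0,"az":0},{"jaw":58,"x":0,"y":0,"z":0,"ax":0,"ay":0,"az":0},{"jaw":58,"x":0,"y":0,"z":0,"ax":0,"ay":0,"az":0}]'; python3 go.py 590 -17 190 77.6
python3 - <<'E'
from h import *
p,d,c=shot('wrist'); o,e,R=state(); P=cloud(d,c); L=(P-e)@R*1000
m=(P[...,2]>.062)&(P[...,2]<.076)&(np.hypot(P[...,0]-.59,P[...,1]+.017)<.05)&(L[...,2]>100); print('rim tool',m.sum(),cv2.minAreaRect(L[m][:,:2].astype(np.float32)))
for sg in(-1,1):
    for a in(35,75):
        X=L[(abs(L[...,0])<40)&(L[...,1]*sg>0)&(abs(L[...,1])<30)&(L[...,2]>a)&(L[...,2]<a+22)]; print('tip',a,np.percentile(X,[5,50,95],axis=0).round(1).tolist())
cv2.imwrite('pics/w9.png',cv2.resize(p[60:320,140:420],None,fx=2,fy=2)[:,:,::-1])
E
```

```text
t: 19.15
eef_pos: [0.5902, -0.017, 0.1904]
tool_rot: [0.001, 0.11, 0.994, 0.0]
contact_force: [-0.1, -0.7, -1.3]
gripper_width: 0.581
t 19.15 pos [590.2 -17.  190.4] ang 77.35 tool shift [ 0.2 -0.   0.4] turn deg [ 0.05  0.1  -0.25] w 0.581 F [-0.1 -0.7 -1.3]
rim tool 2422 ((0.22500991821289062, 1.2127265930175781), (82.40930938720703, 40.182891845703125), 89.75674438476562)
tip 35 [[-2.5, -23.0, 36.0], [8.8, -19.2, 44.4], [9.4, -18.8, 56.0]]
tip 75 [[-2.4, -22.9, 76.1], [9.0, -17.9, 83.5], [9.4, -16.6, 92.8]]
tip 35 [[-2.2, 18.0, 36.1], [8.7, 18.5, 44.7], [9.4, 22.3, 55.9]]
tip 75 [[-2.4, 15.7, 75.9], [9.0, 17.1, 83.4], [9.3, 22.0, 92.3]]
```

View pics/w9.png

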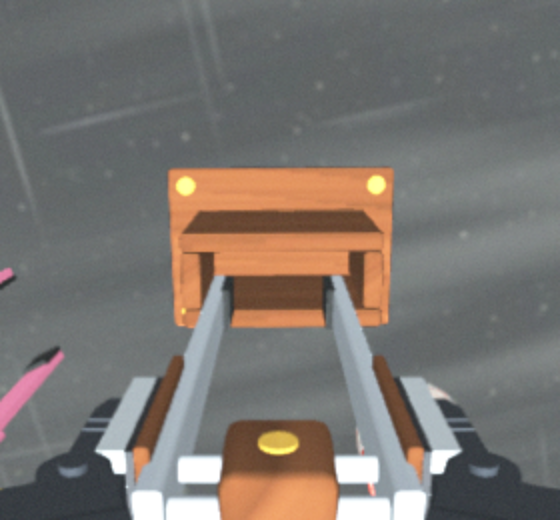

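The tips are above the stand mouth, about 2 mm off in x and 1.5 mm in y. I'll correct that and go in.

```bash
python3 -m crank '[{"jaw":58,"x":-2,"y":1.5,"z":8,"ax":0,"ay":0,"az":0},{"jaw":58,"x":0,"y":0,"z":10,"ax":0,"ay":0,"az":0},{"jaw":58,"x":0,"y":0,"z":6,"ax":0,"ay":0,"az":0},{"jaw":58,"x":0,"y":0,"z":8,"ax":0,"ay":0,"az":0},{"jaw":58,"x":0,"y":0,"z":10,"ax":0,"ay":0,"az":0},{"jaw":58,"x":0,"y":0,"z":0,"ax":0,"ay":0,"az":0}]'
python3 -m crank '[{"jaw":58,"x":0,"y":0,"z":10,"ax":0,"ay":0,"az":0},{"jaw":58,"x":0,"y":0,"z":12,"ax":0,"ay":0,"az":0},{"jaw":58,"x":0,"y":0,"z":10,"ax":0,"ay":0,"az":0},{"jaw":58,"x":0,"y":0,"z":8,"ax":0,"ay":0,"az":0},{"jaw":58,"x":0,"y":0,"z":2,"ax":0,"ay":0,"az":0},{"jaw":58,"x":0,"y":0,"z":0,"ax":0,"ay":0,"az":0}]'
```

```text
t: 19.95
eef_pos: [0.5911, -0.0158, 0.1462]
tool_rot: [-0.001, 0.11, 0.994, -0.0]
contact_force: [-1.0, -0.2, -1.9]
gripper_width: 0.574
t: 20.7
eef_pos: [0.5919, -0.0159, 0.1053]
tool_rot: [-0.0, 0.11, 0.994, -0.0]
contact_force: [0.1, 0.2, -1.7]
gripper_width: 0.58
```

```bash
python3 -m crank '[{"jaw":58,"x":0,"y":0,"z":1,"ax":0,"ay":0,"az":0},{"jaw":58,"x":0,"y":0,"z":1,"ax":0,"ay":0,"az":0},{"jaw":58,"x":0,"y":0,"z":0,"ax":0,"ay":0,"az":0},{"jaw":58,"x":0,"y":0,"z":0,"ax":0,"ay":0,"az":0}]'
python3 -m crank '[{"jaw":58,"x":0,"y":0,"z":1,"ax":0,"ay":0,"az":0},{"jaw":58,"x":0,"y":0,"z":0,"ax":0,"ay":0,"az":0},{"jaw":58,"x":0,"y":0,"z":0,"ax":0,"ay":0,"az":0}]'
```

```text
t: 21.2
eef_pos: [0.5919, -0.0158, 0.1034]
tool_rot: [0.0, 0.11, 0.994, 0.0]
contact_force: [-0.0, -0.1, -1.6]
gripper_width: 0.58
t: 21.58
eef_pos: [0.5925, -0.0159, 0.103]
tool_rot: [0.001, 0.11, 0.994, 0.0]
contact_force: [-0.6, 0.6, 5.2]
gripper_width: 0.58
```

The tips are on the floor at the starting height (TCP 103 mm), and the force rose by 7 N. I'll release and rise.

```bash
python3 -m crank '[{"jaw":63,"x":0,"y":0,"z":0,"ax":0,"ay":0,"az":0},{"jaw":69,"x":0,"y":0,"z":0,"ax":0,"ay":0,"az":0},{"jaw":80,"x":0,"y":0,"z":0,"ax":0,"ay":0,"az":0},{"jaw":100,"x":0,"y":0,"z":0,"ax":0,"ay":0,"az":0},{"jaw":100,"x":0,"y":0,"z":0,"ax":0,"ay":0,"az":0},{"jaw":100,"x":0,"y":0,"z":0,"ax":0,"ay":0,"az":0}]'
python3 -m crank '[{"jaw":100,"x":0,"y":0,"z":-10,"ax":0,"ay":0,"az":0},{"jaw":100,"x":0,"y":0,"z":-25,"ax":0,"ay":0,"az":0},{"jaw":100,"x":0,"y":0,"z":-35,"ax":0,"ay":0,"az":0},{"jaw":100,"x":0,"y":0,"z":-40,"ax":0,"ay":0,"az":0},{"jaw":100,"x":0,"y":0,"z":-40,"ax":0,"ay":0,"az":0},{"jaw":100,"x":20,"y":30,"z":-20,"ax":0,"ay":0,"az":0},{"jaw":100,"x":25,"y":50,"z":0,"ax":0,"ay":0,"az":0},{"jaw":100,"x":25,"y":50,"z":0,"ax":0,"ay":0,"az":0},{"jaw":100,"x":20,"y":50,"z":0,"ax":0,"ay":0,"az":0},{"jaw":100,"x":10,"y":40,"z":0,"ax":0,"ay":0,"az":0},{"jaw":100,"x":0,"y":0,"z":0,"ax":0,"ay":0,"az":0},{"jaw":100,"x":0,"y":0,"z":0,"ax":0,"ay":0,"az":0}]'
python3 - <<'E'
from h import *
s,_,_=shot('scene'); p,d,c=shot('top'); P=cloud(d,c)
def rect(n,x,y,r,z0,z1):
    m=(np.hypot(P[...,0]-x,P[...,1]-y)<r)&(P[...,2]>z0)&(P[...,2]<z1); X=P[m]*1000
    if len(X)<5: print(n,'none'); return
    a=cv2.minAreaRect(X[:,:2].astype(np.float32)); print(n,m.sum(),np.round(a[0],1),np.round(a[1],1),round(a[2],1),'zmed',np.median(X[:,2]).round(1),X[:,2].max().round(1))
rect('tongs',.591,-.017,.06,.085,.2);rect('head',.484,-.175,.03,.07,.1);rect('pad',.484,-.175,.045,.008,.02)
rect('bottle',.7247,.1814,.03,.03,.12);rect('tin',.707,.029,.04,.04,.06);rect('tape',.739,-.212,.06,.035,.06);rect('pink',.599,-.155,.05,.05,.2)
cv2.imwrite('pics/end.png',np.hstack([cv2.resize(s[150:320,240:420],(400,378)),cv2.resize(p[150:270,250:400],(400,378))])[:,:,::-1])
E
```

```text
t: 22.32
eef_pos: [0.5918, -0.0158, 0.1023]
tool_rot: [-0.0, 0.11, 0.994, -0.0]
contact_force: [-0.2, 0.2, -0.6]
gripper_width: 1.004
t: 23.82
eef_pos: [0.5425, 0.2199, 0.2727]
tool_rot: [0.0, 0.11, 0.994, -0.0]
contact_force: [0.6, -0.5, 1.0]
gripper_width: 1.002
tongs 271 [589.8 -15.8] [57.8 19.3] 77.6 zmed 148.4 154.9
head 104 [ 484.7 -176. ] [21.8 22. ] 34.8 zmed 79.0 84.0
pad 374 [ 484.7 -175.8] [61.1 60.4] 7.2 zmed 10.7 19.9
bottle 260 [724.7 181.4] [25.8 32.6] 28.1 zmed 61.1 101.1
tin 552 [706.5  29. ] [57.1 53.9] 1.3 zmed 49.4 55.0
tape 671 [ 739.1 -212.2] [94.1 95.2] 27.9 zmed 46.1 52.9
pink 348 [ 599.1 -154.9] [57.9 19. ] 14.3 zmed 136.7 146.9
```

```bash
python3 -c "
from station import ticket; print(ticket.hand_in())"
```

```text
the job is handed in; nothing more can be done
None
```

The job is done and handed in, at about 24 s of the 58 s allowed. I took the tongs from their stand, squeezed them round the stamp head and lifted the stamp out of the caddy. I stood it on the ink pad, let it go, and put the tongs back in their stand. The gripper itself did not touch the stamp.

The last checks were measurements from the top camera:
- **Stamp:** its head is at (484.7, −176.0) mm and the pad centre at (484.7, −175.8) mm, so it is centred within about 0.5 mm. Its top is at about 80 mm, near the expected 83 mm. The head's outline is round.
- **Tongs:** they are back within 2 mm of where they started, with their top at the same height. When I lowered them, they met the stand floor at the starting height.
- **Bystanders:** the bottle, tin, tape roll and pink look-alike all measured within 0.5 mm of their starting positions. I did not re-measure the red caddy; the arm never went near it.

No check failed or disagreed. I could not view the final picture because the 12-picture limit was reached, so the end state rests on these measurements alone.

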